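# Rock the ball sorter's gate over and feed the grinding balls down the other chute

## Robot

A 6-joint arm with a two-finger parallel gripper is mounted at the origin on a cart in front of the work surface, level with it; the furniture and walls round the work are solid. World frame = base frame: x ahead of the robot, y to its left, z up, the work surface at z = 0. Lengths are in m, angles in rad, forces in N, time in s.
With the tool pointing down it reaches from about 0.25 to 0.775 m from the base axis. Payload 4 kg.
Tool frame: the origin (TCP) lies midway between the tips of the shut fingers; the grasp point (between the pads) lies 19 mm behind it; z points along the fingers, y is the direction in which the jaws open and shut (so a half turn about z gives the same grasp; the last joint's range is limited). The gripper opens to 94 mm and grips with 3 to 60 N. Pads are 16 mm wide; open, the fingers measure 119 mm over their backs; the gripper's body (75 mm by 177 mm) begins 78 mm behind the grasp point.
Start: joints at [1.241, 0.087, 1.371, -0, 1.684, -0.103], TCP at [0.124, 0.536, 0.206] pointing down, gripper open.
Joint ranges: [-3.1, 3.1], [-0.76, 2.03], [0.27, 2.55], [-1.08, 4.22], [0.17, 2.65], [-2.57, 2.57]. Speed limits (rad/s): [2.79, 2.79, 3.14, 3.14, 3.14, 3.14].

## Interface

Orientations are given as [roll, pitch, yaw] about the fixed x, y, z axes, in that order (R = Rz(yaw) Ry(pitch) Rx(roll)).
In Python, from bench import robot gives the robot as it stands.
- The arm moves only by the tool drive_tool, never from a script. Its argument "series" is a list that holds one entry, the list of rows, each a list of 7 numbers: the turn, a rotation vector about the tool's x, y, z in rad, then the shift along the tool's x, y, z in cm, then the opening in per cent of the stroke, from 0 (shut) to 100 (fully open). In form: [[[rx, ry, rz, tx, ty, tz, fingers], ...]]. A call has 1 to 20 rows; each row is the pose to reach, as a shift and turn from the pose measured when the call began, along the tool's axes at that moment; what a row does not reach only later rows make up. A row lasts 1/10 s, in which the tool goes at most 50 mm and 8.59 degrees, less where a joint would pass 70% of its speed; a pose out of reach is approached as far as the arm can. A call with a gripper value outside its range is refused whole. The fingers move at their own pace and stop on an object; the grip force is fixed at half the most. Time passes only in rows, so rows that repeat a pose let the fingers close. It gives the time, the measured TCP pose, the force and the opening at its end, in the units of the state.
- robot.get_obs(): the state, without advancing time (a new reading comes with each control period).
- robot.snapshot(name): name is "scene" or "top" or "wrist"; returns a dict with "img" (420x560x3 uint8, blue, green, red), "depth" (420x560 float32, m along the optical axis (not along the pixel's ray), 0 where there is no reading), "vertical_fov" (degrees; the focal length in pixels is half the picture's height over the tangent of half this angle, whatever the lens; pixels are square), "cx", "cy" (the principal point, pixels), "dist_coeffs" ([k1, k2, p1, p2, k3] as OpenCV has them; the pictures are not rectified), "rvec" (rotation vector, rad) and "tvec" (3), from world to camera coordinates, as OpenCV has them. Camera axes: x right, y down, z forward; pixel columns grow to the right and rows downward; lengths in m; the calibration is good to about 2 mm. A picture is of the moment at which its call begins.
- robot.close_job(): hands the job in, once; it reports no verdict.
The state is a dict: "time": time; "joint_positions": joint angles; "qvel": joint speeds; "joint_torque": joint torques, N m; "tool_pos": TCP position; "ee_rot": TCP orientation; "wrist_force": force on the tool from outside, world axes, zero at the start; "wrist_torque": the same for the moment, N m; "width": finger opening in m.
Only numpy, scipy, OpenCV 4.12 (cv2) and the standard library are available. Lean on these libraries where they do the work, as an engineer would, in place of code of your own. Each camera call takes 0.05 s, during which the arm holds its last target.

## Task

The three white grinding balls waiting in the sorter's feed lane must go down the other outlet chute, not the one the orange seesaw gate is set to now. With a fingertip press the gate's raised paddle down so that it rocks over onto its other stop, then push the green stop bar's tab to the left as far as it goes, so that all the balls roll down into that chute. Do not touch or lift the balls, leave the things standing around where they are, and leave the gate and the stop as set.

Things in the scene. Friction and masses are not known exactly. Their poses are not given: they have to be found in the camera images.
- sorter: Ball sorter, fixed; grey base plate 225 x 430 x 12 mm (x -80 to 145, y -215 to 215). Origin on the work surface under the gate's pivot; x away from the robot, y left along the gate, z up; offsets given elsewhere are in this frame. Place and yaw (within 0.3 rad) vary. Highest fixed part: guide posts of the stop bar, z 156 at x 40, y +-24.
- gate_arm (a joint): Tilt of the orange seesaw gate (trough 38 x 170 mm, pivot along x at z 85), rad. +0.25 = left (+y) end down on its stop, feeds the blue left chute; -0.25 = right end down, yellow right chute. Starts on either stop. A steel disc (32 mm dia, x -26 to -38, top z 135) above the pivot makes it fall onto the nearer stop; under 1 N at a paddle rocks it.
- paddle_left (a point): Centre of the top face of the gate's left paddle (30 x 34 mm rubber pad, tilts with the gate) at x -53 mm, y +106 mm, in front of the left chute. Height about z 112 mm when raised, about 60 mm when down.
- paddle_right (a point): The same for the right paddle, at x -53 mm, y -106 mm.
- stop_bar (a joint): Slide of the green stop bar, m. 0 = its blade shuts the feed lane and holds the balls; it slides left (sorter's +y) to 0.045 = fully open (lane free from about 0.032). Friction about 1.2 N, no spring; it stays where it is left.
- stop_tab (a point): Centre of the right (-y) face of the bar's upright green push tab; push it here to the left. At x 40, z 161 mm; y -110 shut, -65 fully open. Tab 34 mm in x, 8 in y, 40 tall (z 136 to 176). Nothing higher than 80 mm stands to its right.
- ball_0: White ceramic grinding ball, 25 mm dia, about 50 g, waiting in the feed lane behind the stop blade (number 1 from the gate). Its origin lies at its underside as it waits and turns with it.
- ball_0_center (a point): Centre of ball_0.
- ball_1: White ceramic grinding ball, 25 mm dia, about 50 g, waiting in the feed lane behind the stop blade (number 2 from the gate). Its origin lies at its underside as it waits and turns with it.
- ball_1_center (a point): Centre of ball_1.
- ball_2: White ceramic grinding ball, 25 mm dia, about 50 g, waiting in the feed lane behind the stop blade (number 3 from the gate). Its origin lies at its underside as it waits and turns with it.
- ball_2_center (a point): Centre of ball_2.
- vial: Bystander, loose: small screw-cap vial with blue cap, 24 mm dia, 52 mm tall. Origin at the centre of its underside.
- dropper: Bystander, loose: white dropper bottle, 27 mm dia, 53 mm tall. Origin at the centre of its underside.
- timer: Bystander, loose: white pocket timer lying flat, 60x62x19 mm. Origin at the centre of its underside.
- tape: Bystander, loose: roll of tape lying flat, 76 mm dia, 18 mm tall. Origin at the centre of its underside.
- rubber_block: Bystander, loose: olive-brown eraser block, 22x50x18 mm. Origin at the centre of its underside.
- feed_end (a point): Lower end of the feed lane's floor, at x 16, z 104 mm. Aluminium lane, 30 mm wide inside, walls 20 mm, 125 mm long away from the robot, falling 0.16 rad towards the gate.
- chute_left (a point): Middle of the floor of the blue left outlet chute, at y +146, z 40 mm. Lane 32 mm wide inside, from y +95 to +200, falling 0.25 rad outwards, walls 22 mm, closed at the outer end.
- chute_right (a point): Middle of the floor of the yellow right outlet chute, at y -146, z 40 mm. Lane 32 mm wide inside, from y -95 to -200, falling 0.25 rad outwards, walls 22 mm, closed at the outer end.

How it is judged:
By the outcome, as a careful person would: the job done as asked, in the order asked, and still so for the second after the job is handed in, with the robot touching nothing.
It also fails if it takes over 35 s, if anything falls off the work surface, if the arm or the gripper's body presses on something with over 40 N, if the wrist force passes 120 N, or if a joint passes its speed limit or range.

## Working session

There is one attempt and no reset: what is moved stays moved. The work goes in short steps, Python scripts to look and compute and a tool call to move; the robot and the scene stay as the last step left them, time stands still between calls to the robot, and variables do not carry over. Pictures are saved under pics/ and viewed, and the job is handed in when it is done.

Besides the shell and the picture viewer there is one more tool, called after ">>>" by a JSON object that holds its "fn" and its "kwargs", one argument or row to a line. drive_tool: Moves the arm, as the interface text tells. Its arguments: {"type":"object","properties":{"series":{"type":"array","items":{"type":"array","items":{"type":"array","items":{"type":"number"}}}}},"required":["series"]}

```bash
mkdir -p pics; cat > h.py <<'E'
import numpy as np,cv2
from bench import robot
def snap(n,f):
    s=robot.snapshot(n); cv2.imwrite('pics/'+f+'.png',s['img']); np.savez('pics/'+f+'.npz',**{k:np.array(v) for k,v in s.items()}); return s
def K(s):
    f=s['img'].shape[0]/2/np.tan(np.radians(float(s['vertical_fov']))/2)
    return np.array([[f,0,float(s['cx'])],[0,f,float(s['cy'])],[0,0,1]])
def pts(s,uv):
    uv=np.array(uv,float).reshape(-1,1,2)
    n=cv2.undistortPoints(uv,K(s),np.array(s['dist_coeffs'],float)).reshape(-1,2)
    d=np.array([s['depth'][int(round(v)),int(round(u))] for u,v in uv.reshape(-1,2)])
    R=cv2.Rodrigues(np.array(s['rvec'],float))[0]
    c=np.c_[n*d[:,None],d]
    return (c-np.array(s['tvec'],float).reshape(1,3))@R
def proj(s,P):
    return cv2.projectPoints(np.array(P,float).reshape(-1,3),np.array(s['rvec'],float),np.array(s['tvec'],float),K(s),np.array(s['dist_coeffs'],float))[0].reshape(-1,2)
E
python3 - <<'E'
from h import *
for n in('scene','top'):
    s=snap(n,n+'0'); print(n,s['tvec'],s['rvec'],s['vertical_fov'])
print(robot.get_obs())
E
```

```text
scene [-0.22045195  0.38174693  0.5789233 ] [ 1.98609804 -1.03958551  0.50355124] 57.87865333655811
top [0.11853502 0.5516711  1.22067705] [ 2.2099254  -2.19177294  0.07482785] 49.439695911906085
{'time': 0.1, 'joint_positions': array([ 1.24091999e+00,  8.78413654e-02,  1.37208139e+00, -2.04746315e-05,
        1.68360686e+00, -1.03085606e-01]), 'qvel': array([-0.00114433, -0.00147813, -0.00263221,  0.00021947, -0.00126908,
       -0.00139298]), 'joint_torque': array([ 1.83424745e-03, -3.41253126e+01, -3.03301370e+01,  7.19982921e-02,
        3.04565358e-02, -1.01159005e-04]), 'tool_pos': array([0.12351132, 0.53544555, 0.20445397]), 'ee_rot': array([-3.13966388e+00, -1.79078036e-04,  2.91479946e+00]), 'wrist_force': array([-0.64850282, -0.68396494,  0.40195038]), 'wrist_torque': array([-0.00084213, -0.03564563,  0.0178374 ]), 'width': 0.09431050012558503}
```

View pics/scene0.png

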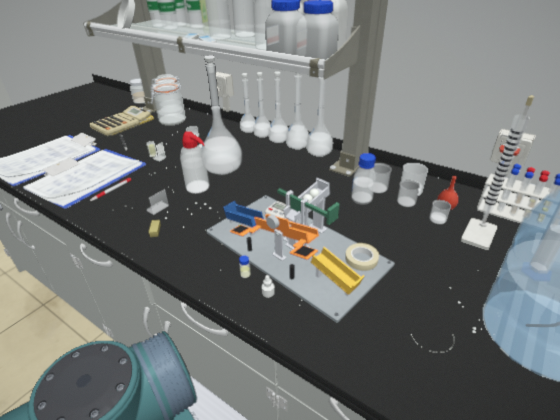

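View pics/top0.png

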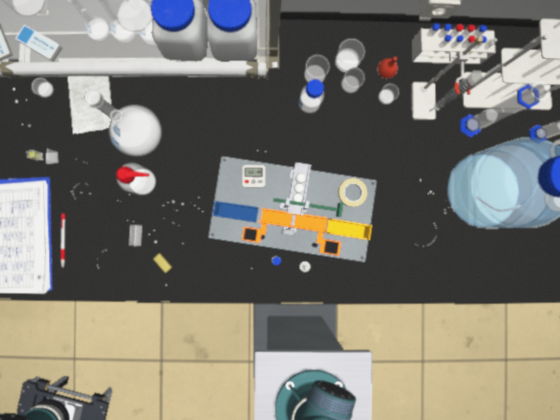

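```bash
python3 - <<'E'
from h import *
t=np.load('pics/top0.npz'); 
cs=[(221,157),(376,181),(364,262),(209,237)]
print(pts(t,[(224,160),(373,183),(361,259),(212,235)]).round(4))
cv2.imwrite('pics/a.png',cv2.resize(t['img'][140:280,190:400],None,fx=3.8,fy=3.8,interpolation=cv2.INTER_CUBIC))
s=np.load('pics/scene0.npz')
cv2.imwrite('pics/b.png',cv2.resize(s['img'][170:320,200:400],None,fx=4,fy=4,interpolation=cv2.INTER_CUBIC))
E
```

```text
[[ 0.6708  0.2483  0.0146]
 [ 0.6117 -0.158   0.0168]
 [ 0.4048 -0.1264  0.0088]
 [ 0.467   0.2783  0.0106]]
```

View pics/a.png

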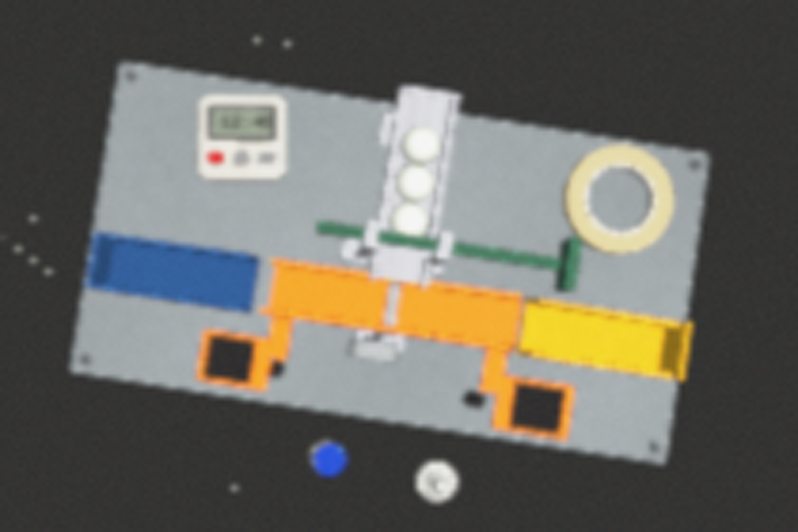

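View pics/b.png

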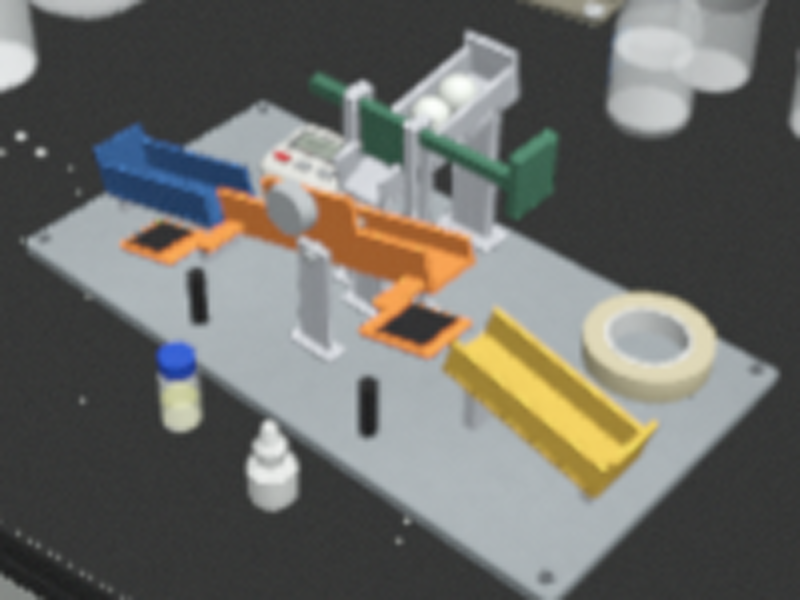

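```bash
python3 - <<'E'
from h import *
from scipy.optimize import least_squares
t=np.load('pics/top0.npz');s=np.load('pics/scene0.npz')
C=np.array([[.145,.215,.012],[.145,-.215,.012],[-.08,-.215,.012],[-.08,.215,.012]])
a=(np.array([(120,62),(709,152),(666,464),(70,372)])+.5)/3.8-.5+[190,140]
b=(np.array([(263,101),(778,373),(552,600),(28,243)])+.5)/4-.5+[200,170]
def T(p,X):
    c,s_=np.cos(p[2]),np.sin(p[2]); return X@np.array([[c,s_,0],[-s_,c,0],[0,0,1]])+[p[0],p[1],0]
for nm,l in(('top',[(t,a)]),('scene',[(s,b)]),('both',[(t,a),(s,b)])):
    r=least_squares(lambda p:np.concatenate([(proj(k,T(p,C))-u).ravel() for k,u in l]),[.5,.05,0]); print(nm,r.x.round(4),r.fun.round(1))
p=r.x
F={'padL':[-.053,.106,.06],'padR':[-.053,-.106,.112],'tab':[.04,-.106,.176],'tabR':[.04,-.110,.161],'cl':[0,.146,.04],'cr':[0,-.146,.04],'disc':[-.032,0,.135]}
for k,v in F.items():
    w=T(p,np.array([v]))[0]; u=proj(t,w)[0]; q=proj(s,w)[0]; print(k,w.round(4),u.round(1),pts(t,u)[0].round(4),q.round(1),pts(s,q)[0].round(4))
np.save('pose.npy',p)
for n in('a','b'):
    im=cv2.imread(f'pics/{n}.png')
    for v in F.values():
        w=T(p,np.array([v]))[0]
        u=(proj(t,w)[0]-[190,140])*3.8 if n=='a' else (proj(s,w)[0]-[200,170])*4
        cv2.drawMarker(im,tuple(int(x) for x in u),(255,0,255),0,14,2)
    cv2.imwrite(f'pics/{n}2.png',im)
E
```

```text
top [ 0.5083  0.0648 -0.1438] [-0.2 -0.1  0.2  0.2  0.1 -0.2 -0.1  0.1]
scene [ 0.505   0.0614 -0.1446] [ 0.2 -0.5  0.9 -0.6 -0.   0.7 -1.2 -0.8]
both [ 0.5071  0.0632 -0.1445] [ 0.4  0.3  0.8  0.7  0.6  0.3  0.5  0.5  0.1 -1.   0.5 -1.5 -0.3 -0.4
 -1.1 -1.4]
padL [0.4699 0.1757 0.06  ] [249.4 234.5] [0.4699 0.1757 0.0616] [239.  227.3] [0.4741 0.1797 0.0554]
padR [ 0.4394 -0.034   0.112 ] [333.  247.6] [ 0.4395 -0.0336  0.1148] [305.4 250.7] [ 0.4399 -0.0338  0.1115]
tab [ 0.5314 -0.0474  0.176 ] [342.9 209.6] [ 0.5388 -0.0768  0.0081] [334.6 205.9] [ 0.5335 -0.0464  0.1743]
tabR [ 0.5308 -0.0514  0.161 ] [343.4 210.1] [ 0.5374 -0.0784  0.0081] [335.7 212.4] [ 0.5382 -0.0479  0.155 ]
cl [0.5281 0.2077 0.04  ] [237.8 212.3] [0.5281 0.2077 0.0398] [244.6 217.5] [0.4999 0.1819 0.0687]
cr [ 0.486  -0.0813  0.04  ] [346.6 229. ] [ 0.486  -0.0814  0.039 ] [334.3 271.4] [ 0.4873 -0.0807  0.0386]
disc [0.4754 0.0678 0.135 ] [292.8 232.9] [0.4753 0.0674 0.1281] [275.2 216.5] [0.4805 0.0716 0.1302]
```

```bash
python3 -c "
import cv2,numpy as np
a=cv2.imread('pics/a2.png');b=cv2.imread('pics/b2.png')
cv2.imwrite('pics/ab.png',cv2.resize(np.vstack([np.pad(a,((0,0),(0,2),(0,0))),b]),(560,792) and (424,600)))"
```

```text
(no output)
```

View pics/a2.png

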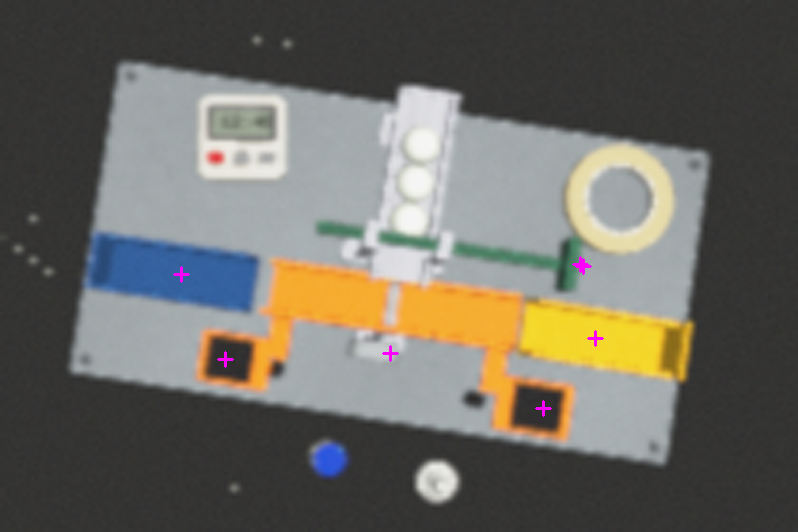

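View pics/b2.png

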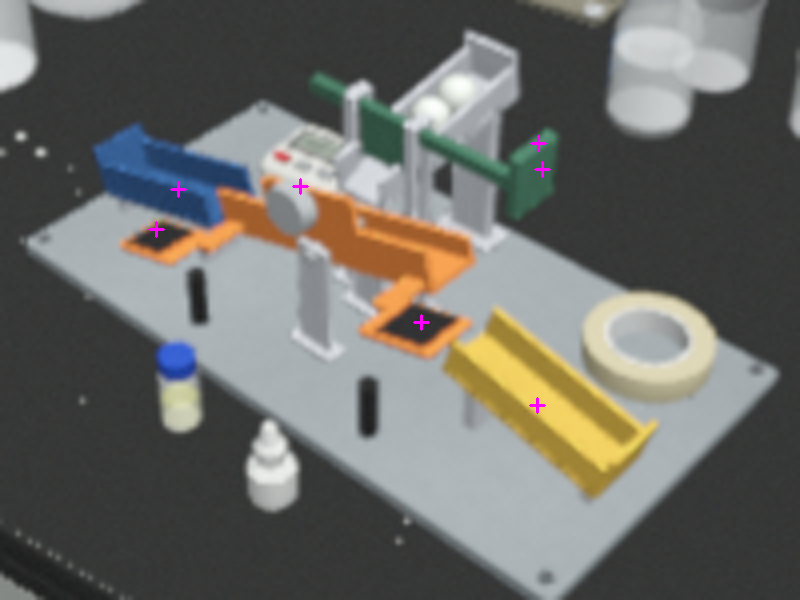

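```bash
python3 - <<'E'
from h import *
p=np.load('pose.npy')
def inv(p,W):
    c,s=np.cos(p[2]),np.sin(p[2]); d=W-[p[0],p[1],0]
    return d@np.array([[c,-s,0],[s,c,0],[0,0,1]])
for f,(u0,u1,v0,v1) in(('top0',(325,350,198,220)),('scene0',(322,344,198,228))):
    t=np.load(f'pics/{f}.npz');im=t['img'].astype(int)
    g=(im[...,1]>im[...,2]+25)&(im[...,1]>im[...,0]+8)
    vv,uu=np.where(g); k=(uu>=u0)&(uu<u1)&(vv>=v0)&(vv<v1); 
    P=inv(p,pts(t,np.c_[uu[k],vv[k]]));P=P[P[:,2]>.13]
    print(f,len(P));print(np.percentile(P,[2,25,50,75,98],axis=0).round(4))
E
```

```text
top0 95
[[ 0.0264 -0.1033  0.1473]
 [ 0.0376 -0.0993  0.1517]
 [ 0.041  -0.096   0.1714]
 [ 0.0439 -0.0835  0.1761]
 [ 0.0546 -0.0668  0.1792]]
scene0 210
[[ 0.0199 -0.1076  0.1393]
 [ 0.0259 -0.1065  0.1486]
 [ 0.0345 -0.1057  0.1579]
 [ 0.0423 -0.1025  0.17  ]
 [ 0.0524 -0.0787  0.1755]]
```

```bash
cat >> h.py <<'E'
from scipy.spatial.transform import Rotation as Ro
def S2W(X):
    p=np.load('pose.npy'); c,s=np.cos(p[2]),np.sin(p[2]); X=np.array(X,float)
    return np.array([p[0]+c*X[0]-s*X[1],p[1]+s*X[0]+c*X[1],X[2]])
def W2S(W):
    p=np.load('pose.npy'); c,s=np.cos(p[2]),np.sin(p[2]); d=np.array(W)-[p[0],p[1],0]
    return np.array([c*d[0]+s*d[1],-s*d[0]+c*d[1],d[2]])
def plan(tgts):
    o=robot.get_obs(); R=Ro.from_euler('xyz',o['ee_rot']); p=np.load('pose.npy')
    print('t',round(o['time'],2),'S',W2S(o['tool_pos']).round(4),'F',o['wrist_force'].round(1),'w',round(o['width'],3),'q',o['joint_positions'].round(2))
    G=Ro.from_euler('xyz',[np.pi,0,np.pi+p[2]])
    for X in tgts:
        print(X,(R.inv()*G).as_rotvec().round(3),(R.inv().apply(S2W(X)-o['tool_pos'])*100).round(2))
E
python3 - <<'E'
from h import *
plan([(-.053,-.104,.2),(-.053,-.104,.13)])
s=np.load('pics/top0.npz'); print([W2S(x).round(3) for x in pts(s,[(276,260.5),(305,266.5)])])
E
```

```text
t 0.1 S [-0.4475  0.4121  0.2045] F [-0.6 -0.7  0.4] w 0.094 q [ 1.24  0.09  1.37 -0.    1.68 -0.1 ]
(-0.053, -0.104, 0.2) [-0.002 -0.    -0.082] [-43.56 -48.19   0.53]
(-0.053, -0.104, 0.13) [-0.002 -0.    -0.082] [-43.57 -48.18   7.53]
[array([-0.11 ,  0.027,  0.053]), array([-0.114, -0.05 ,  0.053])]
```

>>> {"fn": "drive_tool", "kwargs": {
  "series": [
    [[0,0,0,-3,-3.3,0,0],[0,0,-0.02,-6,-6.6,0,0],[0,0,-0.04,-9,-10,0,0],[0,0,-0.06,-12,-13.3,0,0],[0,0,-0.082,-15,-16.6,0,0],[0,0,-0.082,-18,-20,0,0],[0,0,-0.082,-21,-23.2,0,0],[0,0,-0.082,-24,-26.5,0,0],[0,0,-0.082,-27,-29.8,0,0],[0,0,-0.082,-30,-33.2,0,0],[0,0,-0.082,-33,-36.5,0,0],[0,0,-0.082,-36,-39.8,0,0],[0,0,-0.082,-39,-43.1,0,0],[0,0,-0.082,-41.5,-46,0,0],[0,0,-0.082,-43,-47.5,0.3,0],[0,0,-0.082,-43.6,-48.2,0.5,0],[0,0,-0.082,-43.6,-48.2,0.5,0],[0,0,-0.082,-43.6,-48.2,0.5,0]]
  ]
}}

```text
time: 1.9
tool_pos: [0.4395, -0.0314, 0.2001]
ee_rot: [-3.14, -0.001, 2.997]
wrist_force: [0.9, 0.1, 0.3]
width: 0.0006
```

```bash
python3 - <<'E'
from h import *
plan([(-.053,-.104,.13),(-.053,-.104,.07)])
t=snap('top','t1');s=snap('scene','s1');w=snap('wrist','w1')
a=cv2.resize(t['img'][140:280,190:400],(480,320));b=cv2.resize(s['img'][150:330,190:430],(427,320))[:,:427]
cv2.imwrite('pics/c1.png',np.hstack([a,b])[:, :]) ; 
cv2.imwrite('pics/c1.png',cv2.resize(np.hstack([a,b]),(800,282)))
E
```

```text
t 1.9 S [-0.0533 -0.1034  0.2001] F [0.9 0.1 0.3] w 0.001 q [-0.2  -0.16  1.62 -0.    1.68 -1.63]
(-0.053, -0.104, 0.13) [-0.001 -0.001  0.   ] [-0.04 -0.05  7.01]
(-0.053, -0.104, 0.07) [-0.001 -0.001  0.   ] [-0.05 -0.05 13.01]
```

View pics/c1.png

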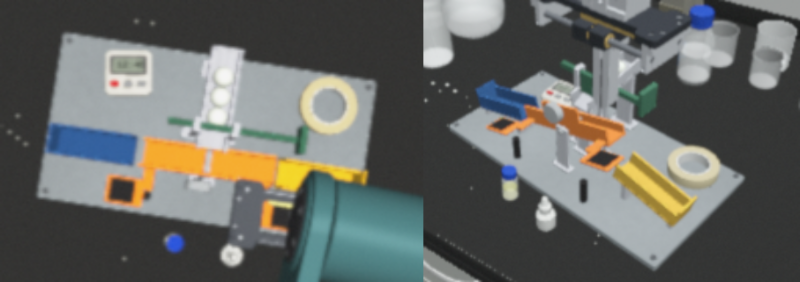

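View pics/w1.png

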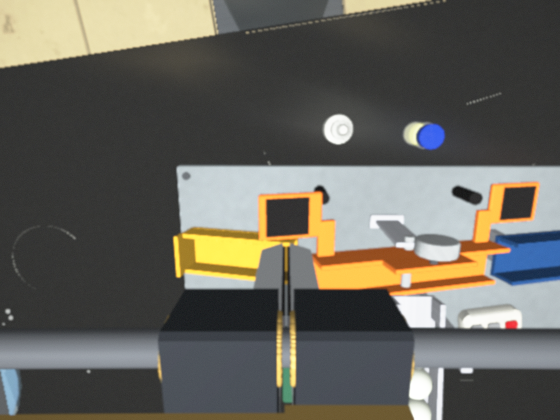

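The tip hangs over the right, raised paddle: wrist view has the tip at (287,240) and the pad at (287,216). I'll check the pad from this closer view too.

```bash
python3 - <<'E'
from h import *
w=np.load('pics/w1.npz')
print([W2S(x).round(4) for x in pts(w,[(288,216),(272,216),(303,216),(288,203),(288,230)])])
E
```

```text
[array([-0.0535, -0.1022,  0.1116]), array([-0.0542, -0.1142,  0.1144]), array([-0.0528, -0.0907,  0.1088]), array([-0.0636, -0.1022,  0.1119]), array([-0.0425, -0.1022,  0.1116])]
```

>>> {"fn": "drive_tool", "kwargs": {
  "series": [
    [[0,0,0,0,0,2,0],[0,0,0,0,0,4,0],[0,0,0,0,0,6,0],[0,0,0,0,0,7,0],[0,0,0,0,0,7.5,0],[0,0,0,0,0,7.5,0]]
  ]
}}

```text
time: 2.65
tool_pos: [0.4395, -0.0309, 0.1255]
ee_rot: [-3.14, -0.0, 2.999]
wrist_force: [0.1, -0.0, -0.5]
width: 0.0006
```

>>> {"fn": "drive_tool", "kwargs": {
  "series": [
    [[0,0,0,0,0,0.8,0],[0,0,0,0,0,1.3,0],[0,0,0,0,0,1.8,0],[0,0,0,0,0,2.3,0],[0,0,0,0,0,2.8,0],[0,0,0,0,0,3.3,0],[0,0,0,0,0,3.8,0],[0,0,0,0,0,4.3,0],[0,0,0,0,0,4.8,0],[0,0,0,0,0,5.3,0],[0,0,0,0,0,5.6,0],[0,0,0,0,0,5.8,0],[0,0,0,0,0,5.8,0],[0,0,0,0,0,5.8,0]]
  ]
}}

```text
time: 4.05
tool_pos: [0.4396, -0.0311, 0.0677]
ee_rot: [-3.14, 0.0, 2.999]
wrist_force: [-0.0, -1.5, 0.4]
width: 0.0003
```

```bash
python3 - <<'E'
from h import *
plan([(-.053,-.104,.2)])
s=snap('scene','s2');w=snap('wrist','w2')
b=cv2.resize(s['img'][150:330,190:430],(427,320))
cv2.imwrite('pics/c2.png',np.hstack([b,cv2.resize(w['img'],(373,320))]))
E
```

```text
t 4.05 S [-0.0532 -0.103   0.0677] F [-0.  -1.5  0.4] w 0.0 q [-0.2  -0.09  1.82 -0.    1.41 -1.63]
(-0.053, -0.104, 0.2) [-0.002  0.     0.002] [ -0.02  -0.12 -13.23]
```

View pics/c2.png

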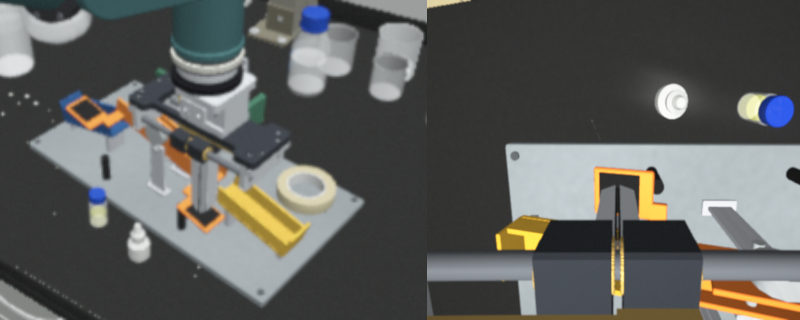

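The gate has rocked over: the left paddle is up at (85,110) and the right one is down under the tip. Now I'll retreat upward.

>>> {"fn": "drive_tool", "kwargs": {
  "series": [
    [[0,0,0,0,0,-1,0],[0,0,0,0,0,-3,0],[0,0,0,0,0,-6,0],[0,0,0,0,0,-9,0],[0,0,0,0,0,-12,0],[0,0,0,0,0,-14.5,0],[0,0,0,0,0,-15.5,0],[0,0,0,0,0,-15.5,0],[0,0,0,0,0,-15.5,0]]
  ]
}}

```text
time: 5.05
tool_pos: [0.4392, -0.0307, 0.2219]
ee_rot: [-3.14, -0.001, 2.999]
wrist_force: [0.1, 0.2, -0.3]
width: 0.0003
```

```bash
python3 - <<'E'
from h import *
plan([(.04,-.155,.22),(.04,-.155,.152)])
s=snap('scene','s3');w=snap('wrist','w3')
b=cv2.resize(s['img'][150:330,190:430],(427,320))
cv2.imwrite('pics/c3.png',np.hstack([b,cv2.resize(w['img'],(373,320))]))
E
```

```text
t 5.05 S [-0.0536 -0.1027  0.2219] F [ 0.1  0.2 -0.3] w 0.0 q [-0.2  -0.16  1.58 -0.    1.72 -1.63]
(0.04, -0.155, 0.22) [-0.002 -0.001  0.002] [-9.35 -5.25  0.19]
(0.04, -0.155, 0.152) [-0.002 -0.001  0.002] [-9.36 -5.24  6.99]
```

View pics/c3.png

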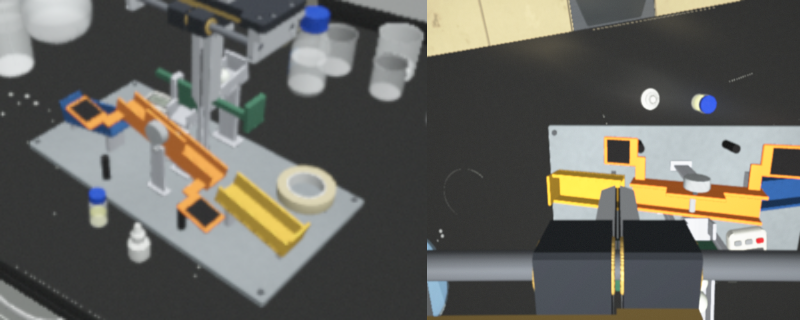

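The gate stays with its right end down (right paddle at (200,212) left picture, left paddle raised). Next, move right of the tab and lower.

>>> {"fn": "drive_tool", "kwargs": {
  "series": [
    [[0,0,0,0,-2,0,0],[0,0,0,-2,-4,0,0],[0,0,0,-5,-5.2,0,0],[0,0,0,-8,-5.2,0.2,0],[0,0,0,-9.4,-5.2,0.2,0],[0,0,0,-9.4,-5.2,0.2,0],[0,0,0,-9.4,-5.2,2.5,0],[0,0,0,-9.4,-5.2,5,0],[0,0,0,-9.4,-5.2,6.5,0],[0,0,0,-9.4,-5.2,7,0],[0,0,0,-9.4,-5.2,7,0]]
  ]
}}

```text
time: 6.25
tool_pos: [0.5235, -0.0953, 0.1501]
ee_rot: [-3.14, -0.005, 2.999]
wrist_force: [0.0, -0.8, 0.1]
width: 0.0006
```

```bash
python3 - <<'E'
from h import *
plan([(.04,-.065-.0125,.152)])
s=snap('scene','s4');w=snap('wrist','w4')
b=cv2.resize(s['img'][150:330,190:430],(427,320))
cv2.imwrite('pics/c4.png',np.hstack([b,cv2.resize(w['img'],(373,320))]))
E
```

```text
t 6.25 S [ 0.039  -0.1545  0.1501] F [ 0.  -0.8  0.1] w 0.001 q [-0.29  0.07  1.5  -0.    1.58 -1.71]
(0.04, -0.0775, 0.152) [-0.001 -0.005  0.002] [-0.11  7.7  -0.2 ]
```

View pics/c4.png

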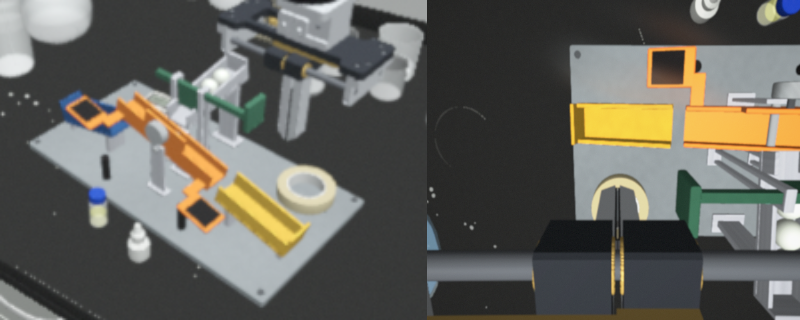

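>>> {"fn": "drive_tool", "kwargs": {
  "series": [
    [[0,0,0,0,1,0,0],[0,0,0,0,2,0,0],[0,0,0,0,2.8,0,0],[0,0,0,-0.1,3.5,0,0],[0,0,0,-0.1,4.3,0,0],[0,0,0,-0.1,5.1,0,0],[0,0,0,-0.1,5.9,0,0],[0,0,0,-0.1,6.7,0,0],[0,0,0,-0.1,7.3,0,0],[0,0,0,-0.1,7.6,0,0],[0,0,0,-0.1,7.6,0,0]]
  ]
}}

```text
time: 7.45
tool_pos: [0.5364, -0.0198, 0.1517]
ee_rot: [-3.141, -0.002, 3.0]
wrist_force: [0.8, 0.1, -0.1]
width: 0.0002
```

```bash
python3 - <<'E'
from h import *
plan([(.04,-.065-.0125,.152)])
s=snap('scene','s5');w=snap('wrist','w5')
b=cv2.resize(s['img'][150:330,190:430],(427,320))
cv2.imwrite('pics/c5.png',np.hstack([b,cv2.resize(w['img'],(373,320))]))
E
```

```text
t 7.45 S [ 0.0409 -0.0779  0.1517] F [ 0.8  0.1 -0.1] w 0.0 q [-0.14  0.08  1.49 -0.    1.58 -1.57]
(0.04, -0.0775, 0.152) [-0.001 -0.002  0.003] [ 0.09  0.04 -0.03]
```

View pics/c5.png

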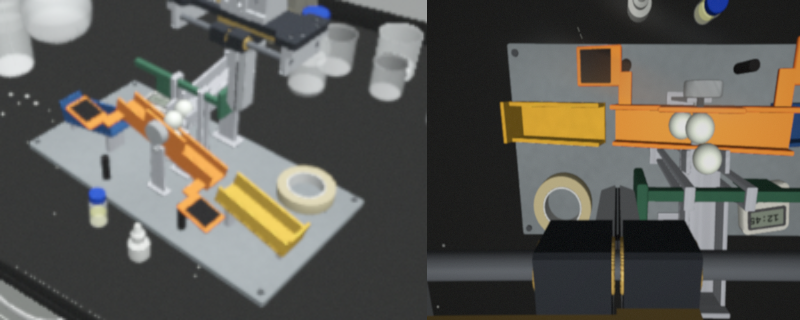

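The balls are rolling onto the gate. No end-stop force yet, so I'll push on in small steps.

>>> {"fn": "drive_tool", "kwargs": {
  "series": [
    [[0,0,0,0,0.3,0,0],[0,0,0,0,0.5,0,0],[0,0,0,0,0.6,0,0],[0,0,0,0,0.6,0,0]]
  ]
}}

```text
time: 7.95
tool_pos: [0.5364, -0.0187, 0.1517]
ee_rot: [-3.132, -0.002, 2.997]
wrist_force: [-2.1, -9.3, 1.7]
width: 0.0005
```

```bash
python3 - <<'E'
from h import *
plan([(.04,-.065-.0125,.152)])
s=snap('scene','s6');w=snap('wrist','w6')
b=cv2.resize(s['img'][150:330,190:430],(427,320))
cv2.imwrite('pics/c6.png',np.hstack([b,cv2.resize(w['img'],(373,320))]))
E
```

```text
t 7.95 S [ 0.0408 -0.0768  0.1517] F [-2.1 -9.3  1.7] w 0.0 q [-0.13  0.08  1.49 -0.01  1.58 -1.56]
(0.04, -0.0775, 0.152) [-0.01  -0.002 -0.   ] [ 0.09 -0.07 -0.03]
```

View pics/c6.png

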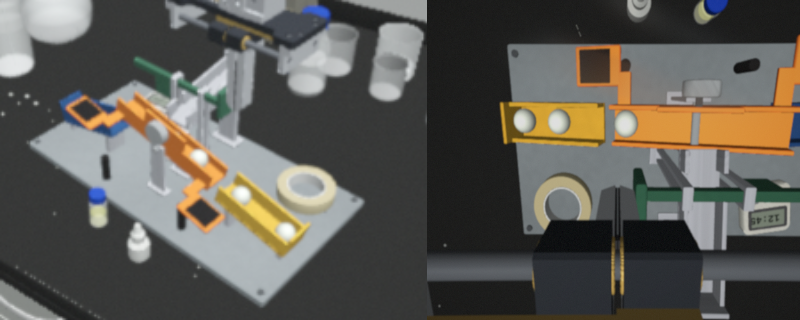

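The stop is at its end (9 N resisting, tip moved only 1 mm), and the balls are running into the yellow chute. I'll back off to the right, then go up.

>>> {"fn": "drive_tool", "kwargs": {
  "series": [
    [[0,0,0,0,-0.5,0,0],[0,0,0,0,-2,0,0],[0,0,0,0,-4,0,0],[0,0,0,0,-6,0,0],[0,0,0,0,-7,-1,0],[0,0,0,0,-7,-4,0],[0,0,0,0,-7,-7,0],[0,0,0,0,-9,-10,0],[0,0,0,0,-12,-10,0],[0,0,0,0,-15,-10,0],[0,0,0,0,-18,-10,0],[0,0,0,0,-20,-10,0],[0,0,0,0,-20,-10,0],[0,0,0,0,-20,-10,0]]
  ]
}}

```text
time: 9.45
tool_pos: [0.508, -0.2155, 0.2541]
ee_rot: [-3.133, -0.002, 2.996]
wrist_force: [0.7, -0.3, 0.2]
width: 0.0005
```

```bash
python3 - <<'E'
from h import *
plan([])
s=snap('scene','s7');t=snap('top','t7')
b=cv2.resize(s['img'][150:330,190:430],(427,320))
cv2.imwrite('pics/c7.png',np.hstack([b,cv2.resize(t['img'][140:280,200:385],(423,320))])[:,:800])
cv2.imwrite('pics/c7.png',cv2.resize(np.hstack([b,cv2.resize(t['img'][140:280,190:400],(480,320))]),(800,282)))
a=np.load('pics/top0.npz')['img'];
E
```

```text
t 9.45 S [ 0.041  -0.2757  0.2541] F [ 0.7 -0.3  0.2] w 0.0 q [-0.5   0.09  1.28 -0.01  1.78 -1.93]
```

View pics/c7.png

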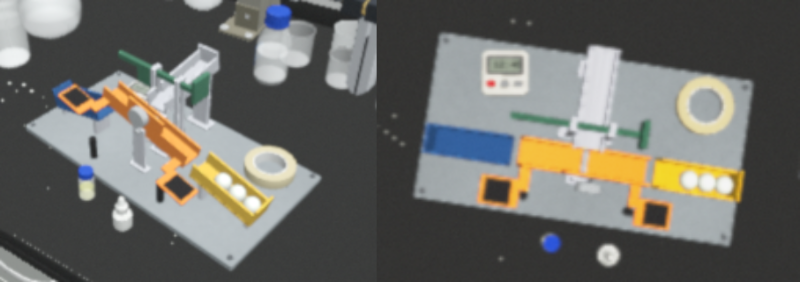

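All three balls lie in the yellow chute, at (690–725,182) in the top view, and the bystanders look unmoved. One last check of the bar's travel before I hand in.

```bash
python3 - <<'E'
from h import *
for f,(u0,u1) in(('scene0',(322,344)),('scene7' if 0 else 's7',(300,330))):
    t=np.load(f'pics/{f}.npz');im=t['img'].astype(int)
    g=(im[...,1]>im[...,2]+25)&(im[...,1]>im[...,0]+8)
    vv,uu=np.where(g);k=(uu>=u0)&(uu<u1)&(vv>=185)&(vv<228)
    P=np.array([W2S(x) for x in pts(t,np.c_[uu[k],vv[k]])]);P=P[(P[:,2]>.13)&(P[:,2]<.18)]
    print(f,len(P),np.percentile(P,[2,25,50],axis=0).round(4)[:,1])
o=robot.get_obs();print(o['qvel'].round(3)); print(robot.close_job())
E
```

```text
scene0 209 [-0.1074 -0.1065 -0.1057]
s7 204 [-0.0666 -0.0654 -0.0645]
[ 0.009 -0.002  0.002 -0.005 -0.003  0.   ]
the job is handed in; nothing more can be done
None
```

The job is done and handed in at about 9.5 s of the 35 s allowed. All three balls are in the yellow right chute.

- **Gate:** It was set to the blue left chute. I pressed the raised right paddle down with the shut fingertips, and the gate rocked onto its other stop and stayed there.
- **Stop bar:** I pushed the tab left until it met its end stop, at about 9 N.
- **Withdrawal:** The arm backed off to the right and up, and touched nothing at the end.

**Last checks:** The final pictures show the gate's right end down, the feed lane empty, and the vial, dropper, timer and tape where they were by eye. I did not check the rubber block again after the first pictures; the arm worked well away from it.

**Disagreements:** The camera put the tab face at y -65 mm, which matches fully open. Its shut reading was -107 mm where -110 mm was given, and the two cameras' sorter positions differed by about 3–5 mm. Neither affected the result.

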